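# Tilt the work plate to the gauge's mark and hold it

## Robot

A 7-joint arm with a two-finger parallel gripper is mounted at the origin on the work surface. World frame = base frame: x ahead of the robot, y to its left, z up, the work surface at z = 0. Lengths are in mm, angles in rad, forces in N, time in s.
With the tool pointing down it reaches from about 400 to 875 mm from the base axis. Payload 4.4 kg.
Tool frame: the origin (TCP) lies midway between the tips of the shut fingers; the grasp point (between the pads) lies 19 mm behind it; z points along the fingers, y is the line along which they close (so a half turn about z gives the same grasp; the last joint's range is limited). The gripper opens to 85 mm and grips with 20 to 120 N. Pads are 22 mm wide; open, the fingers measure 114 mm over their backs; the gripper's body (76 mm by 85 mm) begins 54 mm behind the grasp point. The pads swing forward as they close: fully open they stand 13 mm farther back than shut.
Start: joints at [-1.285, 0.628, 0.038, 1.517, -0.027, 0.996, -0.02], TCP at [223.959, 610.213, 231.313] pointing down, gripper open.
Joint ranges: [-3.06, 3.06], [-0.37, 2.12], [-1.25, 1.32], [0.18, 2.47], [-1.1, 4.24], [0.23, 1.98], [-2.94, 2.94]. Speed limits (rad/s): [2.57, 2.57, 3.14, 3.14, 3.14, 3.14, 3.14].

## Interface

Orientations are given as [roll, pitch, yaw] about the fixed x, y, z axes, in that order (R = Rz(yaw) Ry(pitch) Rx(roll)).
In Python, from cell import ctrl, get_image, get_calibration gives the robot as it stands.
- The arm moves only by the shell command python3 -m creep 'ROWS'. ROWS is JSON, a list of rows, each an object of numbers: "dx", "dy", "dz": the shift along the world's x, y, z normalised to -1 to 1, where 1 is 0.4 m; "rx", "ry", "rz": the turn, a rotation vector about the world's x, y, z normalised to -1 to 1, where 1 is 2 pi rad; "grip": the closure, from -1 (fully open) to 1 (shut). A call has exactly 5 rows; each row is the pose to reach, as a shift and turn from the pose commanded when the call began, turning the shorter way round; what a row does not reach only later rows make up. A row lasts 1/8 s, in which the tool goes at most 62.5 mm and 10.7 degrees, less where a joint would pass 70% of its speed; a pose out of reach is approached as far as the arm can. A call with a number of a shift or a turn outside -1 to 1 is refused whole. A call with a gripper value outside its range is refused whole. The fingers move at their own pace and stop on an object; the grip force is fixed at half the most. Time passes only in rows, so rows that repeat a pose let the fingers close, or fill a call up. It gives the time, the measured TCP pose, the force, the opening and the grip force at its end, in the units of the state.
- ctrl.read_state(): the state, without advancing time (a new reading comes with each control period).
- get_image(name): name is "side" or "top"; returns the picture (480x640x3 uint8, red, green, blue); there is no depth.
- get_calibration(name): a dict with "mtx" (3x3 intrinsics, pixels), "world_from_camera" (4x4, takes a point from camera to world coordinates). Camera axes: x right, y down, z forward; pixel columns grow to the right and rows downward; lengths in mm; the calibration is good to about 2 mm. A picture is of the moment at which its call begins. get_calibration takes no time and is no camera call.
- ctrl.finish_job(): hands the job in; it is judged then, once.
The state is a dict: "clock": time; "qpos": joint angles; "qd": joint speeds; "tau": joint torques, N m; "eef_pos": TCP position; "tool_rot": TCP orientation; "force": force on the tool from outside, world axes, zero at the start; "torque": the same for the moment, N m; "width": finger opening in mm; "gripper_force": force on a finger pad.
Only numpy, scipy, OpenCV 4.12 (cv2) and the standard library are available. Lean on these libraries where they do the work, as an engineer would, in place of code of your own. Each camera call takes 0.05 s, during which the arm holds its last target. There are 200 camera calls.

## Task

Take the pendulum angle gauge out of its stand and put its pin fully down through the hole in the middle of the rocking work plate, shoulder flush on the plate and dial square across the plate's pivot axis (its face looking along that axis). Then rock plate and gauge together by the gauge's handle until the swinging pointer comes to rest with its tip over the steel mark on the dial's edge, and finish still gripping the gauge and holding it steady there, because the sprung plate would swing back to level. Leave the other things on the bench where they are.

Things in the scene. Friction and masses are not known exactly. Their poses are not given: they have to be found in the camera images.
- gauge: Loose angle gauge, 0.3 kg, upright in the stand, white face (+x side) within 0.6 rad of world +x. Origin: underside centre of its round steel shoulder (44 mm diameter, 8 thick), resting on the stand. Below: pin, 9 mm diameter, 30 long, tapered nose. Above: upright dial disc, 120 mm diameter, 8 thick, normal x, centre z = 78; on top a black handle block 24 x 24 mm, z = 138 to 182. y across.
- gauge_grip (a point): Middle of the gauge's black handle block (24 x 24 mm, 44 mm high), 162 mm above the shoulder's underside; turns with the gauge.
- pin_tip (a point): Lower end of the gauge's pin, 30 mm below the shoulder's underside.
- pointer (a joint): Angle of the weighted needle hung from the dial's centre; swings freely about the gauge's x axis (2 to 3 swings a second, at rest within 2 s). 0: along the gauge's -z; positive: right-handed about the gauge's x, tip towards its +y. At rest it hangs plumb: if the gauge leans by a, right-handed about its own x, the pointer reads -a.
- mark (a joint): Angle of the mark, a dark steel tab 9 mm wide on the dial's lower edge; same sense and centre as the pointer. Preset between 0.16 and 0.34 (towards the gauge's +y) and stiff. On the mark the pointer reads the same angle: the gauge then leans by minus this angle about its own x, its handle towards its own +y.
- pointer_tip (a point): Tip of the pointer, 52 mm from the dial's centre, in front of the dial's face.
- mark_tip (a point): Centre of the mark's inner edge, 52 mm from the dial's centre, in front of the dial's face; the pointer's tip coincides with it when on the mark.
- rockplate (a joint): Lean of the rocking plate, right-handed about fixture's x (pivot axis, 62 mm above the bench); 0 level, range +-0.42, starts within 0.05. Springs level it (0.8 N m/rad, friction 0.05 N m). Aluminium, 140 mm along x, 200 along y, 10 thick, pivot at mid-thickness. On it are fixed dark red caps, 32 mm diameter, 30 high, at x = +-47, y = +-45 and +-80 mm.
- plate_hole (a point): Centre of the mouth of the plain round through hole, 12 mm diameter, in the middle of the rocking plate, on its top face, 5 mm above the pivot axis (67 mm above the bench when level). Its axes are the plate's: z out of the top face, x along the pivot axis. Open space below for the pin.
- fixture: Fixed dark steel base of the rocking plate, 200 x 160 x 14 mm, with a pivot post at either end of its x axis (at x = -83 and 83 mm, up to 76 mm high). Origin: centre of its underside on the bench, straight below the plate's hole; x is the pivot axis, within 0.35 rad of world x. It may be left or right of the stand.
- stand: Fixed grey block, 90 x 90 x 50 mm, with an upright through hole of 16 mm diameter in its middle, in which the gauge's pin stands at the start. Origin: centre of its underside.
- screwdriver: Bystander: screwdriver lying on the bench between the stand and the fixture.
- cap_a: Bystander: loose dark red cap, 32 mm diameter, 30 mm high, near the robot.
- cap_b: Bystander: loose dark red cap, 32 mm diameter, 30 mm high, beyond the screwdriver.
- weight: Bystander: steel cylinder, 40 mm diameter, 35 mm high.
- black_bottle: Bystander: black bottle, 64 mm diameter, 150 mm high, at the back left.
- small_jar: Bystander: black jar, 50 mm diameter, 60 mm high, at the back.
- wrench: Bystander: wrench lying at the back right.
Not all that is in view belongs to the job. What is meant by the gauge is not orange, and is the larger of those in its own colour.

How it is judged:
By the outcome, as a careful person would: the job done as asked, in the order asked, and still so for the second after the job is handed in, while the arm keeps its last pose, push and grip.
It also fails if it takes over 51 s, if anything falls off the work surface, if the arm or the gripper's body presses on something with over 40 N, if the wrist force passes 120 N, or if a joint passes its speed limit or range.

## Working session

There is one attempt and no reset: what is moved stays moved. The work goes in short steps, Python scripts to look and compute and a shell command to move; the robot and the scene stay as the last step left them, time stands still between calls to the robot, and variables do not carry over. Pictures are saved under pics/ and viewed, at most 10 in all, crops included, and the job is handed in when it is done.

```bash
mkdir -p pics && ls
python3 - <<'E'
from cell import ctrl,get_image,get_calibration
import cv2,numpy as np
for n in("side","top"):
    im=get_image(n); cv2.imwrite(f"pics/{n}0.png",im[:,:,::-1])
    c=get_calibration(n); print(n,np.round(c["mtx"],1).tolist(),np.round(c["world_from_camera"],3).tolist())
s=ctrl.read_state(); print({k:np.round(v,3).tolist() for k,v in s.items()})
E
```

```text
pics
side [[494.9, 0.0, 317.1], [0.0, 494.9, 234.2], [0.0, 0.0, 1.0]] [[-0.958, -0.16, 0.237, 349.887], [-0.286, 0.583, -0.76, 608.799], [-0.016, -0.796, -0.605, 686.162], [0.0, 0.0, 0.0, 1.0]]
top [[514.8, 0.0, 315.8], [0.0, 514.8, 237.1], [0.0, 0.0, 1.0]] [[-0.028, -0.995, 0.095, 478.778], [-1.0, 0.029, 0.005, -96.694], [-0.007, -0.095, -0.995, 1393.04], [0.0, 0.0, 0.0, 1.0]]
{'clock': 0.1, 'qpos': [-1.285, 0.629, 0.038, 1.518, -0.027, 0.996, -0.02], 'qd': [0.001, -0.003, 0.001, -0.001, 0.001, -0.001, 0.0], 'tau': [0.002, -56.454, 1.23, -19.397, 0.011, 0.006, -0.0], 'eef_pos': [223.765, 609.689, 230.492], 'tool_rot': [-3.14, 0.0, 2.79], 'force': [0.388, -0.627, 0.661], 'torque': [0.014, -0.048, -0.01], 'gripper_force': 0.0, 'width': 85.287}
```

View pics/side0.png

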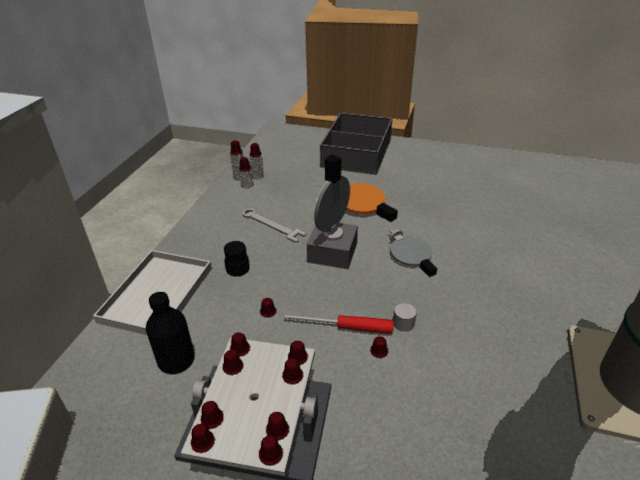

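View pics/top0.png

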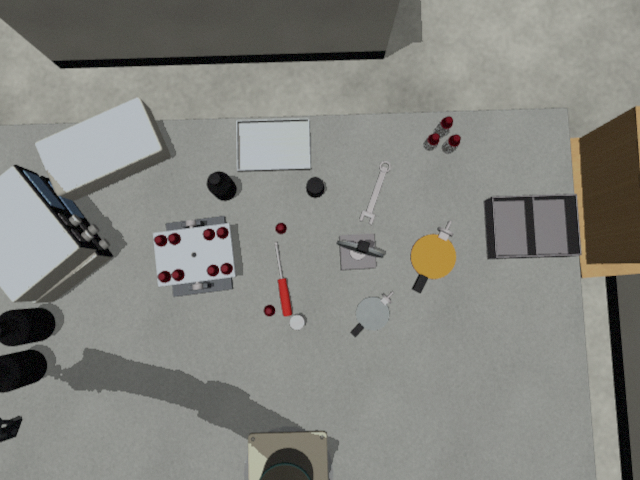

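The top view shows the upright gauge in its stand at about (360,247). The smaller white gauge at (373,312) and the orange one at (433,257) are decoys. The plate hole is at (194,255) in the top view and (254,396) in the side view. Next I'll enlarge both areas.

Run:
```python
import cv2,numpy as np
t=cv2.imread("pics/top0.png");s=cv2.imread("pics/side0.png")
def crop(im,u,v,w,h,k): return cv2.resize(im[v:v+h,u:u+w],None,fx=k,fy=k,interpolation=cv2.INTER_CUBIC)
A=crop(t,330,225,60,50,8); A=cv2.copyMakeBorder(A,0,150,0,0,cv2.BORDER_CONSTANT)
B=crop(s,295,150,70,120,5)[:550,:320]
print(A.shape)
out=np.zeros((600,800,3),np.uint8); out[:400,:480]=A[:400]; b=crop(s,300,150,64,120,5); out[:600,480:800]=b
cv2.imwrite("pics/c1.png",out)
out=np.zeros((600,800,3),np.uint8); out[:400,:400]=crop(t,145,208,100,100,4); out[:600,400:]=crop(s,180,330,160,150,4)[:600,:400][:, :400]
out[:,400:]=crop(s,175,328,160,152,3.9)[:600,:][:, :400] if False else cv2.resize(s[328:478,180:340],(400,375)).repeat(1,0).__class__((600,400,3),np.uint8)*0
out[:375,400:]=cv2.resize(s[328:478,180:340],(400,375),interpolation=cv2.INTER_CUBIC)
cv2.imwrite("pics/c2.png",out)
```

```text
(550, 480, 3)
```

View pics/c1.png

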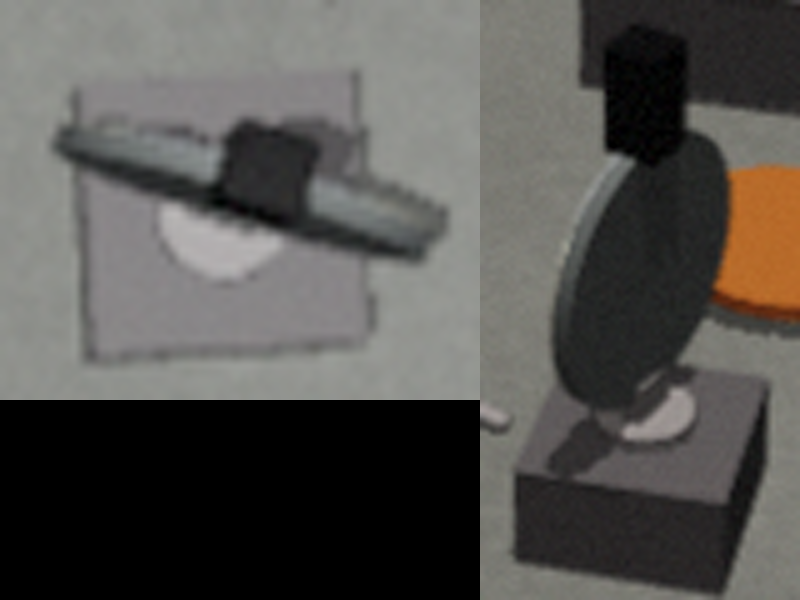

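View pics/c2.png

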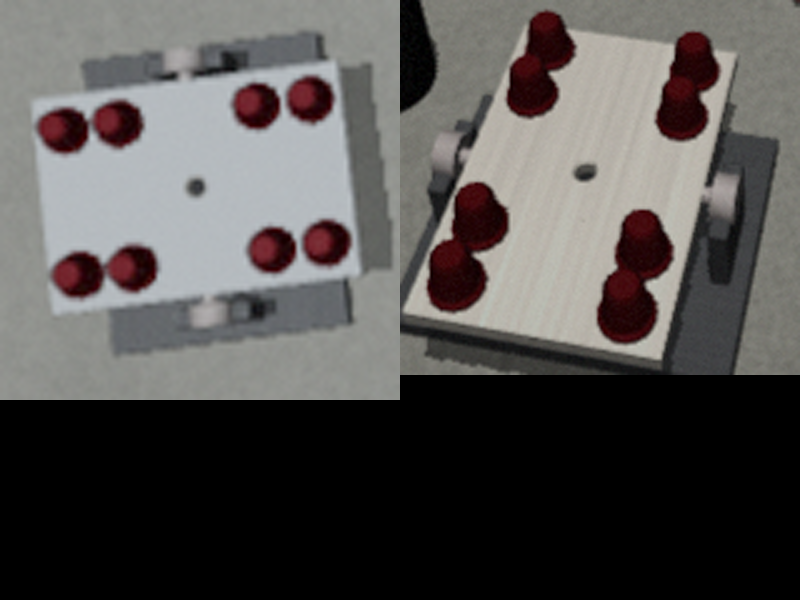

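The two crops give the measurements. The gauge stands upright with its back to the side camera and its dial turned about -0.25 rad. The plate hole and corners are clear. I'll fit the poses next.

```bash
cat > h.py <<'E'
import numpy as np
from cell import ctrl,get_image,get_calibration
from scipy.optimize import least_squares
C={n:get_calibration(n) for n in("side","top")}
def proj(n,P):
    c=C[n];W=np.array(c["world_from_camera"]);p=(np.atleast_2d(P)-W[:3,3])@W[:3,:3]
    q=p@np.array(c["mtx"]).T;return q[:,:2]/q[:,2:]
def onz(n,uv,z):
    c=C[n];W=np.array(c["world_from_camera"]);d=W[:3,:3]@np.linalg.solve(c["mtx"],[*uv,1])
    o=W[:3,3];return o+d*(z-o[2])/d[2]
def tri(a,b):
    r=least_squares(lambda P:np.r_[proj("side",P)[0]-a,proj("top",P)[0]-b],[490,0,100]);return r.x,2*r.cost
def Rz(a):c,s=np.cos(a),np.sin(a);return np.array([[c,-s,0],[s,c,0],[0,0,1]])
E
python3 - <<'E'
from h import *
cr=lambda p,k,o:(np.array(p)+.5)/k-.5+o
T=lambda p:cr(p,4,[145,208]); S=lambda p:cr(np.array(p)-[400,0],2.5,[180,328])
print("hole tri",tri(S([585,172]),T([196,187])),onz("side",S([585,172]),67),onz("top",T([196,187]),67))
tc=np.array([onz("top",T(p),67) for p in([33,99],[335,62],[360,271],[53,313])]); print("plate top corners",tc.round(1), tc.mean(0))
ang=lambda v:np.arctan2(v[1],v[0])
print("yaw",[ang(tc[0]-tc[3]),ang(tc[1]-tc[2]),ang(tc[0]-tc[1])-np.pi/2,ang(tc[3]-tc[2])-np.pi/2])
sc=np.array([onz("side",S(p),67) for p in([520,28],[737,55],[663,356],[403,318])]);print("side corners",sc.round(1),sc.mean(0))
print([ang(sc[0]-sc[1]),ang(sc[3]-sc[2]),ang(sc[3]-sc[0])-np.pi/2,ang(sc[2]-sc[1])-np.pi/2])
T=lambda p:cr(p,8,[330,225]); S=lambda p:cr(np.array(p)-[480,0],5,[300,150])
print("handle top",tri(S([646,42]),T([270,172])),onz("top",T([270,172]),232),onz("side",S([646,42]),232))
g=np.array([onz("top",T(p),50) for p in([75,85],[357,72],[370,345],[85,360])]);print("stand",g.round(1),g.mean(0))
g=np.array([onz("side",S(p),50) for p in([546,360],[770,380],[728,505],[515,470])]);print("stand side",g.round(1),g.mean(0))
e=[onz("top",T(p),128) for p in([62,142],[437,235])];print("dial",e,ang(e[0]-e[1])-np.pi/2)
e=[onz("top",T(p),232) for p in([237,122],[320,142],[303,220],[222,200])];print("handle yaw",ang(e[0]-e[1])-np.pi/2,ang(e[3]-e[2])-np.pi/2,ang(e[0]-e[3]),ang(e[1]-e[2]))
E
```

```text
hole tri (array([570.02853333, 226.7219815 ,  66.46946875]), np.float64(0.13331928105499916)) [570.09714738 227.09756342  67.        ] [569.20838773 226.31617965  67.        ]
plate top corners [[629.4 331.9  67. ]
 [647.9 135.5  67. ]
 [512.1 121.   67. ]
 [490.7 318.8  67. ]] [570.04839621 226.79677831  67.        ]
yaw [np.float64(0.09450130341164145), np.float64(0.10612297476942195), np.float64(0.09389657526687434), np.float64(0.10752377051405171)]
side corners [[652.3 138.2  67. ]
 [510.2 121.   67. ]
 [490.3 316.8  67. ]
 [628.1 335.5  67. ]] [570.21500386 227.88098858  67.        ]
[np.float64(0.1206686849736808), np.float64(0.13543268082222876), np.float64(0.12223097014201367), np.float64(0.10134055388988394)]
handle top (array([ 566.47849064, -197.76161755,  233.20283022]), np.float64(0.19772794899279988)) [ 565.81884165 -198.03785778  232.        ] [ 567.5968329  -199.83329604  232.        ]
stand [[ 609.9 -151.2   50. ]
 [ 611.5 -243.6   50. ]
 [ 522.1 -244.4   50. ]
 [ 519.9 -151.5   50. ]] [ 565.82095564 -197.6574627    50.        ]
stand side [[ 621.5 -232.6   50. ]
 [ 523.3 -244.1   50. ]
 [ 520.5 -155.6   50. ]
 [ 611.1 -154.5   50. ]] [ 569.09705244 -196.67661203   50.        ]
dial [array([ 584.71461263, -143.42765294,  128.        ]), array([ 552.74514535, -257.66511823,  128.        ])] -0.27287051695789377
handle yaw -0.2666332071281381 -0.2717105783857501 -0.2249079864798791 -0.2512128838088809
```

```bash
python3 -m creep '[{"dz":0.15,"grip":-1},{"dx":0.06,"dy":-0.14,"dz":0.225,"rz":0.0138,"grip":-1},{"dx":0.12,"dy":-0.28,"dz":0.225,"rz":0.0138,"grip":-1},{"dx":0.18,"dy":-0.42,"dz":0.225,"rz":0.0138,"grip":-1},{"dx":0.24,"dy":-0.56,"dz":0.225,"rz":0.0138,"grip":-1}]'
python3 -m creep '[{"dx":0.06,"dy":-0.14,"grip":-1},{"dx":0.12,"dy":-0.28,"grip":-1},{"dx":0.18,"dy":-0.42,"grip":-1},{"dx":0.24,"dy":-0.56,"grip":-1},{"dx":0.3,"dy":-0.7,"grip":-1}]'
```

```text
$[0]: bad value
$[0]: bad value
```

```bash
python3 -m creep '[{"dx":0,"dy":0,"dz":0.15,"rx":0,"ry":0,"rz":0,"grip":-1},{"dx":0.06,"dy":-0.14,"dz":0.225,"rx":0,"ry":0,"rz":0.0138,"grip":-1},{"dx":0.12,"dy":-0.28,"dz":0.225,"rx":0,"ry":0,"rz":0.0138,"grip":-1},{"dx":0.18,"dy":-0.42,"dz":0.225,"rx":0,"ry":0,"rz":0.0138,"grip":-1},{"dx":0.24,"dy":-0.56,"dz":0.225,"rx":0,"ry":0,"rz":0.0138,"grip":-1}]'; python3 -c "
from h import *
s=ctrl.read_state();print({k:np.round(v,3).tolist() for k,v in s.items()})"
```

```text
clock: 0.72
eef_pos: [320.5, 384.2, 321.2]
tool_rot: [-3.141, 0.0, 2.876]
force: [1.4, 0.5, 0.1]
width: 85.5
gripper_force: 0.0
{'clock': 0.725, 'qpos': [-0.972, 0.313, 0.054, 1.801, -0.019, 1.028, 0.395], 'qd': [0.717, -0.387, 0.132, 0.61, -0.026, -0.229, 0.842], 'tau': [-5.463, -38.006, -0.711, -20.053, -0.178, 0.467, -0.922], 'eef_pos': [320.491, 384.215, 321.218], 'tool_rot': [-3.141, 0.0, 2.876], 'force': [1.422, 0.535, 0.074], 'torque': [-0.014, -0.066, 0.0], 'gripper_force': 0.0, 'width': 85.521}
```

```bash
python3 -m creep '[{"dx":0.06,"dy":-0.142,"dz":0,"rx":0,"ry":0,"rz":0,"grip":-1},{"dx":0.12,"dy":-0.284,"dz":0,"rx":0,"ry":0,"rz":0,"grip":-1},{"dx":0.18,"dy":-0.426,"dz":0,"rx":0,"ry":0,"rz":0,"grip":-1},{"dx":0.24,"dy":-0.568,"dz":0,"rx":0,"ry":0,"rz":0,"grip":-1},{"dx":0.3,"dy":-0.71,"dz":0,"rx":0,"ry":0,"rz":0,"grip":-1}]'
python3 -m creep '[{"dx":0.06,"dy":-0.15,"dz":0,"rx":0,"ry":0,"rz":0,"grip":-1},{"dx":0.12,"dy":-0.29,"dz":0,"rx":0,"ry":0,"rz":0,"grip":-1},{"dx":0.18,"dy":-0.43,"dz":0,"rx":0,"ry":0,"rz":0,"grip":-1},{"dx":0.24,"dy":-0.58,"dz":0,"rx":0,"ry":0,"rz":0,"grip":-1},{"dx":0.316,"dy":-0.75,"dz":0,"rx":0,"ry":0,"rz":0,"grip":-1}]'
python3 -m creep '[{"dx":0,"dy":0,"dz":0,"rx":0,"ry":0,"rz":0,"grip":-1},{"dx":0,"dy":0,"dz":-0.02,"rx":0,"ry":0,"rz":0,"grip":-1},{"dx":0,"dy":0,"dz":-0.05,"rx":0,"ry":0,"rz":0,"grip":-1},{"dx":0,"dy":0,"dz":-0.08,"rx":0,"ry":0,"rz":0,"grip":-1},{"dx":0,"dy":0,"dz":-0.08,"rx":0,"ry":0,"rz":0,"grip":-1}]'
python3 -c "
from h import *;import cv2
cv2.imwrite('pics/t1.png',get_image('top')[:,:,::-1]);cv2.imwrite('pics/s1.png',get_image('side')[:,:,::-1])
s=ctrl.read_state();print({k:np.round(v,3).tolist() for k,v in s.items()})"
```

```text
clock: 1.35
eef_pos: [440.2, 100.5, 321.3]
tool_rot: [3.141, 0.0, 2.877]
force: [1.1, 0.6, -0.3]
width: 85.1
gripper_force: 0.0
clock: 1.98
eef_pos: [560.9, -186.4, 321.0]
tool_rot: [3.141, -0.001, 2.877]
force: [1.8, -0.5, 0.2]
width: 85.2
gripper_force: 0.0
clock: 2.6
eef_pos: [559.7, -183.5, 288.0]
tool_rot: [3.141, -0.003, 2.878]
force: [-0.3, -0.6, 0.7]
width: 85.4
gripper_force: 0.0
{'clock': 2.7, 'qpos': [0.08, 0.496, 0.297, 1.622, -0.162, 1.048, 1.73], 'qd': [0.003, -0.006, 0.003, -0.013, 0.002, 0.002, -0.001], 'tau': [-0.133, -47.964, 3.634, -19.397, 0.0, 0.016, 0.001], 'eef_pos': [560.576, -184.334, 289.288], 'tool_rot': [-3.142, -0.0, 2.877], 'force': [-0.131, -0.928, -0.122], 'torque': [-0.005, -0.022, -0.022], 'gripper_force': 0.0, 'width': 85.255}
```

```bash
python3 -m creep '[{"dx":0.0143,"dy":-0.034,"dz":0,"rx":0,"ry":0,"rz":0,"grip":-1},{"dx":0.0143,"dy":-0.034,"dz":-0.06,"rx":0,"ry":0,"rz":0,"grip":-1},{"dx":0.0143,"dy":-0.034,"dz":-0.12,"rx":0,"ry":0,"rz":0,"grip":-1},{"dx":0.0143,"dy":-0.034,"dz":-0.18,"rx":0,"ry":0,"rz":0,"grip":-1},{"dx":0.0143,"dy":-0.034,"dz":-0.234,"rx":0,"ry":0,"rz":0,"grip":-1}]'
python3 -m creep '[{"dx":0,"dy":0,"dz":0,"rx":0,"ry":0,"rz":0,"grip":-1},{"dx":0,"dy":0,"dz":0,"rx":0,"ry":0,"rz":0,"grip":1},{"dx":0,"dy":0,"dz":0,"rx":0,"ry":0,"rz":0,"grip":1},{"dx":0,"dy":0,"dz":0,"rx":0,"ry":0,"rz":0,"grip":1},{"dx":0,"dy":0,"dz":0,"rx":0,"ry":0,"rz":0,"grip":1}]'
python3 -m creep '[{"dx":0,"dy":0,"dz":0,"rx":0,"ry":0,"rz":0,"grip":1},{"dx":0,"dy":0,"dz":0,"rx":0,"ry":0,"rz":0,"grip":1},{"dx":0,"dy":0,"dz":0,"rx":0,"ry":0,"rz":0,"grip":1},{"dx":0,"dy":0,"dz":0,"rx":0,"ry":0,"rz":0,"grip":1},{"dx":0,"dy":0,"dz":0,"rx":0,"ry":0,"rz":0,"grip":1}]'
```

```text
clock: 3.32
eef_pos: [566.8, -199.7, 195.3]
tool_rot: [-3.141, 0.001, 2.876]
force: [-0.6, 0.3, -0.4]
width: 85.3
gripper_force: 0.0
clock: 3.95
eef_pos: [566.8, -198.2, 196.6]
tool_rot: [3.141, 0.001, 2.877]
force: [0.3, 0.8, 4.5]
width: 23.3
gripper_force: 58.8
clock: 4.58
eef_pos: [566.8, -198.3, 196.6]
tool_rot: [3.141, 0.001, 2.877]
force: [-0.6, 0.7, 5.9]
width: 23.7
gripper_force: 58.8
```

```bash
python3 -m creep '[{"dx":0,"dy":0,"dz":0.02,"rx":0,"ry":0,"rz":0,"grip":1},{"dx":0,"dy":0,"dz":0.07,"rx":0,"ry":0,"rz":0,"grip":1},{"dx":0,"dy":0,"dz":0.14,"rx":0,"ry":0,"rz":0,"grip":1},{"dx":0,"dy":0,"dz":0.23,"rx":0,"ry":0,"rz":0,"grip":1},{"dx":0,"dy":0,"dz":0.32,"rx":0,"ry":0,"rz":0,"grip":1}]'
python3 -m creep '[{"dx":-0.04,"dy":0.12,"dz":0.05,"rx":0,"ry":0,"rz":0.028,"grip":1},{"dx":-0.08,"dy":0.24,"dz":0.1,"rx":0,"ry":0,"rz":0.056,"grip":1},{"dx":-0.12,"dy":0.36,"dz":0.15,"rx":0,"ry":0,"rz":0.084,"grip":1},{"dx":-0.16,"dy":0.48,"dz":0.2,"rx":0,"ry":0,"rz":0.112,"grip":1},{"dx":-0.2,"dy":0.6,"dz":0.25,"rx":0,"ry":0,"rz":0.14,"grip":1}]'
python3 -m creep '[{"dx":-0.02,"dy":0.12,"dz":0.01,"rx":0,"ry":0,"rz":0.028,"grip":1},{"dx":-0.04,"dy":0.24,"dz":0.02,"rx":0,"ry":0,"rz":0.056,"grip":1},{"dx":-0.06,"dy":0.36,"dz":0.03,"rx":0,"ry":0,"rz":0.084,"grip":1},{"dx":-0.08,"dy":0.48,"dz":0.04,"rx":0,"ry":0,"rz":0.112,"grip":1},{"dx":-0.1,"dy":0.6,"dz":0.05,"rx":0,"ry":0,"rz":0.14,"grip":1}]'
python3 -c "
from h import *
s=ctrl.read_state();print({k:np.round(v,3).tolist() for k,v in s.items()})"
```

```text
clock: 5.2
eef_pos: [565.4, -198.2, 324.0]
tool_rot: [-3.141, -0.002, 2.876]
force: [0.2, -0.6, -3.1]
width: 23.5
gripper_force: 58.4
clock: 5.82
eef_pos: [484.9, 42.8, 423.9]
tool_rot: [3.141, -0.001, -2.522]
force: [0.6, 1.1, -4.4]
width: 23.2
gripper_force: 58.7
clock: 6.45
eef_pos: [445.6, 282.4, 443.3]
tool_rot: [3.141, -0.002, -1.642]
force: [1.1, 0.6, -4.2]
width: 23.7
gripper_force: 58.7
{'clock': 6.45, 'qpos': [-0.461, 0.285, -0.218, 1.5, 0.063, 1.365, 2.386], 'qd': [-0.424, 0.25, -0.412, -0.412, 0.158, 0.186, 0.565], 'tau': [1.626, -44.322, -0.732, -22.664, -0.3, 0.036, -0.604], 'eef_pos': [445.553, 282.396, 443.307], 'tool_rot': [3.141, -0.002, -1.642], 'force': [1.091, 0.642, -4.209], 'torque': [-0.006, -0.076, 0.001], 'gripper_force': 58.714, 'width': 23.725}
```

```bash
for i in 1 2 3; do python3 -m creep '[{"dx":0,"dy":0,"dz":0,"rx":0,"ry":0,"rz":0,"grip":1},{"dx":0,"dy":0,"dz":0,"rx":0,"ry":0,"rz":0,"grip":1},{"dx":0,"dy":0,"dz":0,"rx":0,"ry":0,"rz":0,"grip":1},{"dx":0,"dy":0,"dz":0,"rx":0,"ry":0,"rz":0,"grip":1},{"dx":0,"dy":0,"dz":0,"rx":0,"ry":0,"rz":0,"grip":1}]' | grep eef; done
python3 -c "
from h import *;import cv2
s=ctrl.read_state();p=s['eef_pos'];print(p,s['tool_rot'])
O=np.array(p)-[0,0,146.6]
c=proj('side',O+[0,0,78])[0];print(c)
im=get_image('side')[:,:,::-1];cv2.imwrite('pics/s2.png',im)
u,v=np.round(c).astype(int);u0,v0=u-85,v-140;print(u0,v0)
u0=max(u0,0);v0=max(v0,0);cv2.imwrite('pics/c3.png',cv2.resize(im[v0:v0+240,u0:u0+180],None,fx=2.5,fy=2.5,interpolation=cv2.INTER_CUBIC));print(u0,v0)
"
```

```text
eef_pos: [446.5, 281.1, 443.8]
eef_pos: [446.3, 281.7, 443.7]
eef_pos: [446.3, 281.6, 443.7]
[446.26910962 281.64916773 443.74507617] [-3.14154072e+00 -2.98569331e-06 -1.64743851e+00]
[323.77472077 278.76138328]
239 139
239 139
```

View pics/c3.png

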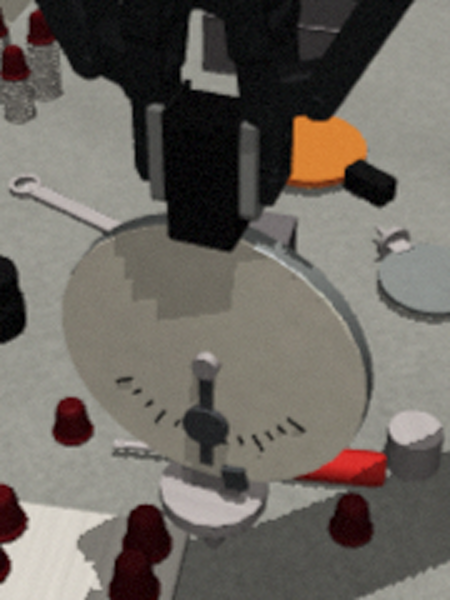

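The dial face is now in view. The needle hangs from its hub at (205,362) to a tip near (207,463) in the crop, and the mark tab is at about (235,477). I'll convert these to dial angles.

```bash
cat >> h.py <<'E'
def dial(n,uv,O,R,xf):
    c=C[n];W=np.array(c["world_from_camera"]);d=W[:3,:3]@np.linalg.solve(c["mtx"],[*uv,1]);o=W[:3,3]
    D=R.T@d;o=R.T@(o-O);return (o+D*(xf-o[0])/D[0])[1:]-[0,78]
E
python3 - <<'E'
from h import *;import cv2
O=np.array([446.27,281.65,443.75-146.6]);R=Rz(-1.6474+np.pi)
K=lambda p:(np.array(p)+.5)/2.5-.5+[239,139]
for nm,p in dict(hub=[205,362],bob=[205,425],tip=[207,463],markIn=[234,466],markc=[235,478],markout=[236,489]).items():
    print(nm,[np.round(dial("side",K(p),O,R,x),1) for x in(4,8)])
im=cv2.imread('pics/s2.png');cv2.imwrite('pics/c4.png',cv2.resize(im[315:345,305:345],None,fx=18,fy=18,interpolation=cv2.INTER_CUBIC))
E
```

```text
hub [array([-1.6, -3. ]), array([-0.,  1.])]
bob [array([ -2. , -36.3]), array([ -0.4, -31.9])]
tip [array([ -1.4, -57.5]), array([  0.1, -52.8])]
markIn [array([ 10. , -54.9]), array([ 11.4, -50.3])]
markc [array([ 10.4, -61.7]), array([ 11.8, -57. ])]
markout [array([ 10.8, -68. ]), array([ 12.2, -63.2])]
```

View pics/c4.png

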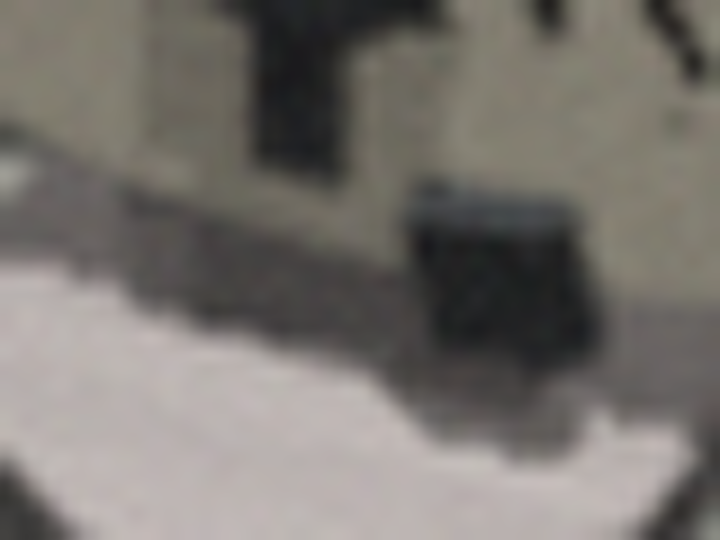

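Run:
```python
from h import *
O=np.array([446.27,281.65,443.75-146.6]);R=Rz(-1.6474+np.pi)
K=lambda p:(np.array(p)+.5)/18-.5+[305,315]
H=(np.array([205,362])+.5)/2.5-.5+[239,139]
for x in(4,6,8,10):
    h=dial("side",H,O,R,x)
    r=[]
    for p in([300,175],[495,190],[497,208],[500,228],[508,290],[515,353]):
        d=dial("side",K(p),O,R,x); r.append((round(float(np.arctan2(d[0],-d[1])),3),round(float(np.hypot(*d)),1),round(float(np.arctan2(d[0]-h[0],h[1]-d[1])),3),round(float(np.hypot(*(d-h))),1)))
    print(x,r)
```

```text
4 [(-0.03, 58.2, -0.003, 55.1), (0.174, 55.9, 0.213, 53.2), (0.172, 57.3, 0.21, 54.6), (0.17, 58.8, 0.207, 56.2), (0.165, 63.7, 0.199, 61.0), (0.159, 68.6, 0.19, 66.0)]
6 [(-0.018, 55.8, -0.003, 54.8), (0.195, 53.7, 0.213, 52.9), (0.192, 55.1, 0.21, 54.3), (0.19, 56.6, 0.207, 55.8), (0.183, 61.4, 0.199, 60.6), (0.175, 66.4, 0.19, 65.6)]
8 [(-0.004, 53.4, -0.003, 54.4), (0.217, 51.6, 0.213, 52.6), (0.213, 53.0, 0.21, 53.9), (0.211, 54.5, 0.207, 55.5), (0.202, 59.2, 0.199, 60.2), (0.193, 64.2, 0.19, 65.1)]
10 [(0.011, 51.1, -0.003, 54.1), (0.241, 49.5, 0.213, 52.2), (0.237, 50.8, 0.21, 53.6), (0.233, 52.3, 0.207, 55.1), (0.222, 57.1, 0.199, 59.8), (0.211, 61.9, 0.19, 64.7)]
```

```bash
python3 -m creep '[{"dx":0,"dy":0,"dz":0,"rx":-0.0013,"ry":-0.017,"rz":0,"grip":1},{"dx":0,"dy":0,"dz":0,"rx":-0.0026,"ry":-0.0342,"rz":0,"grip":1},{"dx":0,"dy":0,"dz":0,"rx":-0.0026,"ry":-0.0342,"rz":0,"grip":1},{"dx":0,"dy":0,"dz":0,"rx":-0.0026,"ry":-0.0342,"rz":0,"grip":1},{"dx":0,"dy":0,"dz":0,"rx":-0.0026,"ry":-0.0342,"rz":0,"grip":1}]' | grep -E "eef|rot"; for i in 1 2 3; do python3 -m creep '[{"dx":0,"dy":0,"dz":0,"rx":0,"ry":0,"rz":0,"grip":1},{"dx":0,"dy":0,"dz":0,"rx":0,"ry":0,"rz":0,"grip":1},{"dx":0,"dy":0,"dz":0,"rx":0,"ry":0,"rz":0,"grip":1},{"dx":0,"dy":0,"dz":0,"rx":0,"ry":0,"rz":0,"grip":1},{"dx":0,"dy":0,"dz":0,"rx":0,"ry":0,"rz":0,"grip":1}]' | grep -E "eef|rot"; done
python3 -c "
from h import *;import cv2
from scipy.spatial.transform import Rotation as Ro
s=ctrl.read_state();p=np.array(s['eef_pos']);R=Ro.from_euler('xyz',s['tool_rot']).as_matrix()@np.diag([-1,1,-1.])@np.diag([1,1,1]);print(R.round(3))
O=p-R[:,2]*146.6
im=get_image('side')[:,:,::-1];cv2.imwrite('pics/s3.png',im)
m=proj('side',O+R@[8,11,78-51])[0];h=proj('side',O+R@[8,0,78])[0];print(m,h)
u0,v0=np.round(m).astype(int)-[20,15];print(u0,v0)
a=cv2.resize(im[v0:v0+30,u0:u0+40],None,fx=18,fy=18,interpolation=cv2.INTER_CUBIC)
cv2.imwrite('pics/c5.png',a)
"
```

```text
eef_pos: [447.2, 281.3, 443.5]
tool_rot: [-2.927, -0.0, -1.649]
eef_pos: [446.2, 281.7, 443.7]
tool_rot: [-2.926, 0.0, -1.647]
eef_pos: [446.3, 281.7, 443.7]
tool_rot: [-2.926, 0.0, -1.647]
eef_pos: [446.2, 281.6, 443.7]
tool_rot: [-2.926, 0.0, -1.647]
[[ 0.077 -0.974 -0.213]
 [ 0.997  0.075  0.016]
 [ 0.    -0.214  0.977]]
[307.32420403 318.50613628] [305.88663112 279.3904388 ]
287 304
```

View pics/c5.png

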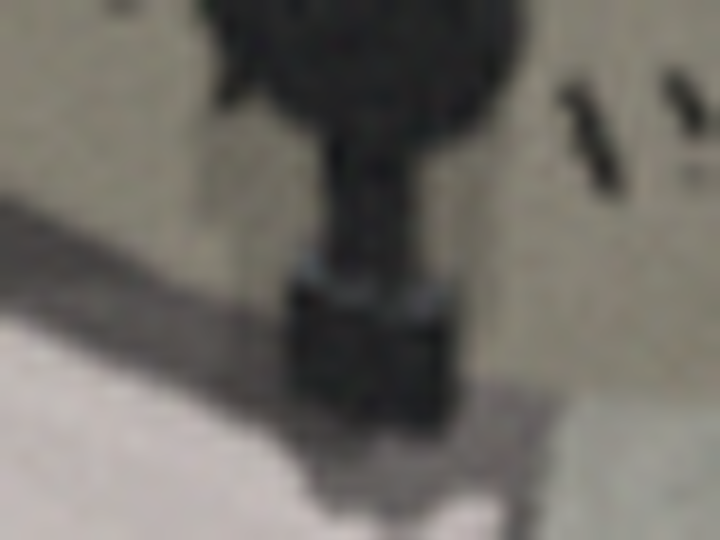

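At a lean of 0.2155 rad the needle (x 328–418 in the crop) is centred on the mark tab (285–462), so the mark angle is about 0.215. Next I'll set the gauge upright and carry it over the plate hole.

```bash
python3 -m creep '[{"dx":0.06,"dy":-0.03,"dz":0,"rx":0.0013,"ry":0.0171,"rz":0,"grip":1},{"dx":0.13,"dy":-0.06,"dz":0,"rx":0.0026,"ry":0.0342,"rz":0,"grip":1},{"dx":0.2,"dy":-0.09,"dz":0,"rx":0.0026,"ry":0.0342,"rz":0,"grip":1},{"dx":0.27,"dy":-0.12,"dz":0,"rx":0.0026,"ry":0.0342,"rz":0,"grip":1},{"dx":0.309,"dy":-0.1365,"dz":0,"rx":0.0026,"ry":0.0342,"rz":0,"grip":1}]' 
python3 -m creep '[{"dx":0,"dy":0,"dz":-0.02,"rx":0,"ry":0,"rz":-0.025,"grip":1},{"dx":0,"dy":0,"dz":-0.06,"rx":0,"ry":0,"rz":-0.05,"grip":1},{"dx":0,"dy":0,"dz":-0.12,"rx":0,"ry":0,"rz":-0.075,"grip":1},{"dx":0,"dy":0,"dz":-0.18,"rx":0,"ry":0,"rz":-0.1,"grip":1},{"dx":0,"dy":0,"dz":-0.24,"rx":0,"ry":0,"rz":-0.125,"grip":1}]'
python3 -m creep '[{"dx":0,"dy":0,"dz":-0.05,"rx":0,"ry":0,"rz":-0.025,"grip":1},{"dx":0,"dy":0,"dz":-0.1,"rx":0,"ry":0,"rz":-0.05,"grip":1},{"dx":0,"dy":0,"dz":-0.14,"rx":0,"ry":0,"rz":-0.075,"grip":1},{"dx":0,"dy":0,"dz":-0.17,"rx":0,"ry":0,"rz":-0.0956,"grip":1},{"dx":0,"dy":0,"dz":-0.18,"rx":0,"ry":0,"rz":-0.0956,"grip":1}]'
python3 -m creep '[{"dx":0,"dy":0,"dz":0,"rx":0,"ry":0,"rz":0,"grip":1},{"dx":0,"dy":0,"dz":0,"rx":0,"ry":0,"rz":0,"grip":1},{"dx":0,"dy":0,"dz":0,"rx":0,"ry":0,"rz":0,"grip":1},{"dx":0,"dy":0,"dz":0,"rx":0,"ry":0,"rz":0,"grip":1},{"dx":0,"dy":0,"dz":0,"rx":0,"ry":0,"rz":0,"grip":1}]'
```

```text
clock: 11.55
eef_pos: [571.5, 225.8, 443.2]
tool_rot: [-3.141, -0.001, -1.649]
force: [-0.6, -0.2, -3.2]
width: 23.4
gripper_force: 61.2
clock: 12.18
eef_pos: [569.4, 227.8, 347.2]
tool_rot: [3.141, 0.0, -2.437]
force: [0.5, 0.4, -4.6]
width: 22.9
gripper_force: 61.1
clock: 12.8
eef_pos: [569.1, 227.8, 275.1]
tool_rot: [-3.141, -0.001, -3.031]
force: [0.2, 0.2, -4.4]
width: 23.7
gripper_force: 61.2
clock: 13.42
eef_pos: [569.9, 227.1, 275.8]
tool_rot: [3.141, 0.0, -3.033]
force: [0.9, -0.3, -3.6]
width: 23.4
gripper_force: 61.2
```

```bash
python3 -c "
from h import *;import cv2
s=ctrl.read_state();p=np.array(s['eef_pos']);print(p,s['tool_rot'])
im=get_image('side')[:,:,::-1];cv2.imwrite('pics/s4.png',im)
t=proj('side',p-[0,0,176.6])[0];h=proj('side',[570,227,67])[0];print(t,h)
u0,v0=np.round(t).astype(int)-[35,45];print(u0,v0)
cv2.imwrite('pics/c6.png',cv2.resize(im[v0:v0+75,u0:u0+70],None,fx=8,fy=8,interpolation=cv2.INTER_CUBIC))
"
```

```text
[569.90406968 227.05931861 275.84275628] [ 3.14146128e+00  1.27112525e-04 -3.03335764e+00]
[251.69162747 382.82653121] [253.78802739 396.45988793]
217 338
```

View pics/c6.png

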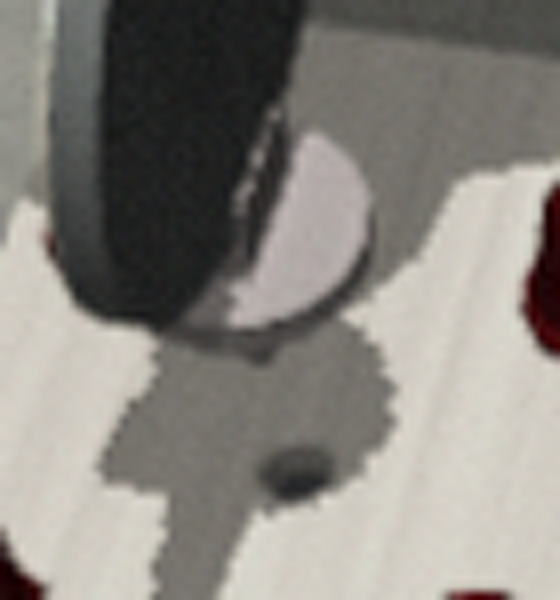

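```bash
python3 -c "
from h import *;import cv2
p=np.array([569.9,227.06,275.84]);R=Rz(0.108);O=p-[0,0,146.6]
im=cv2.imread('pics/s4.png');k=10;u0,v0=205,300
a=cv2.resize(im[v0:v0+60*1,u0:u0+80],None,fx=k,fy=k,interpolation=cv2.INTER_CUBIC) if 0 else cv2.resize(im[330:390,205:285],None,fx=10,fy=10,interpolation=cv2.INTER_CUBIC)
th=np.linspace(0,2*np.pi,60)
def dr(P,col):
    q=((proj('side',O+np.array(P)@R.T)-[205,330]+.5)*10-.5)
    cv2.polylines(a,[np.round(q).astype(int)],False,col,1)
dr([[22*np.cos(t),22*np.sin(t),8] for t in th],(0,0,255))
dr([[22*np.cos(t),22*np.sin(t),0] for t in th],(255,0,0))
dr([[3*np.cos(t),3*np.sin(t),-30] for t in th],(0,255,0))
dr([[-4,60*np.cos(t),78+60*np.sin(t)] for t in th],(0,255,255))
dr([[4,60*np.cos(t),78+60*np.sin(t)] for t in th],(0,255,255))
cv2.imwrite('pics/c7.png',a)"
```

```text
(no output)
```

View pics/c7.png

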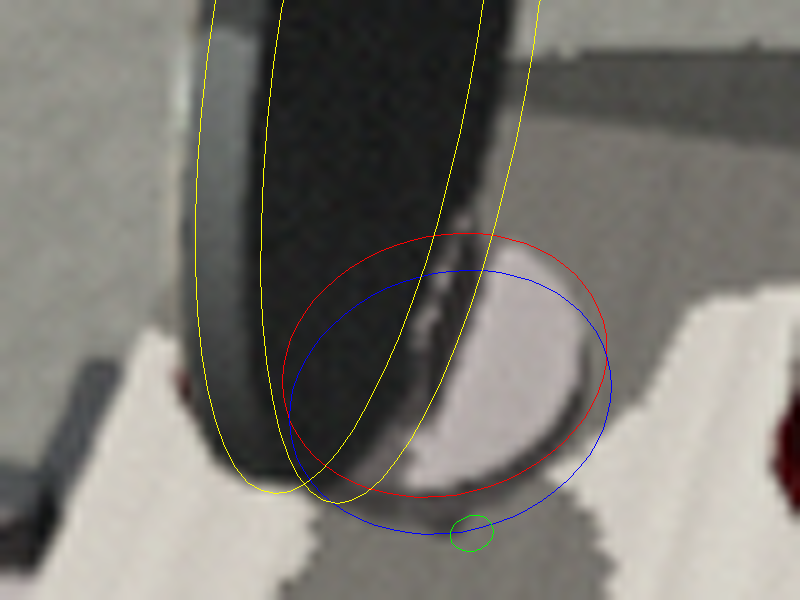

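```bash
python3 -c "
from h import *
p=np.array([569.9,227.06,275.84]);O=p-[0,0,146.6]
B=(np.array([(510,247),(555,285),(582,330),(578,375),(545,430),(500,467),(450,488)])+.5)/10-.5+[205,330]
for z in(6,8,10):
  q=np.array([onz('side',b,O[2]+z) for b in B])[:,:2]-O[:2]
  r=least_squares(lambda c:np.hypot(*(q-c).T)-22,[0,0]);r2=least_squares(lambda c:np.hypot(*(q-c[:2]).T)-c[2],[0,0,22])
  print(z,r.x,r.fun.round(1),r2.x)
print('tip',onz('side',[249.3,381.5],O[2]-30)-O)
print('hole',onz('side',[253.8,396.6],67))
for d in([2,0,0],[3,0,0],[3,0,2]):print(proj('side',O+d)-proj('side',O))
t=(np.array([175,250])+.5)/10-.5+[205,330]
"
```

```text
6 [ 4.26558046 -0.60541746] [-0.  -0.5  0.4  0.2 -0.2 -0.1 -0. ] [ 3.9134667  -0.66529558 21.71682318]
8 [3.55063994 0.79951928] [-0.1 -0.5  0.5  0.2 -0.2 -0.1 -0.1] [ 3.10055098  0.7229369  21.63798519]
10 [2.83566998 2.20446963] [-0.1 -0.5  0.5  0.2 -0.2 -0.1 -0.1] [ 2.28763537  2.1111693  21.55914726]
tip [  4.12326722  -1.13667774 -30.        ]
hole [569.89330302 227.21320378  67.        ]
[[-1.3482865  -0.32782396]]
[[-2.02172481 -0.49156455]]
[[-2.16941443 -1.4128334 ]]
```

```bash
python3 -m creep '[{"dx":-0.00875,"dy":0,"dz":-0.03,"rx":0,"ry":0,"rz":0,"grip":1},{"dx":-0.00875,"dy":0,"dz":-0.06,"rx":0,"ry":0,"rz":0,"grip":1},{"dx":-0.00875,"dy":0,"dz":-0.07,"rx":0,"ry":0,"rz":0,"grip":1},{"dx":-0.00875,"dy":0,"dz":-0.075,"rx":0,"ry":0,"rz":0,"grip":1},{"dx":-0.00875,"dy":0,"dz":-0.08,"rx":0,"ry":0,"rz":0,"grip":1}]' 
python3 -m creep '[{"dx":0,"dy":0,"dz":-0.003,"rx":0,"ry":0,"rz":0,"grip":1},{"dx":0,"dy":0,"dz":-0.006,"rx":0,"ry":0,"rz":0,"grip":1},{"dx":0,"dy":0,"dz":-0.01,"rx":0,"ry":0,"rz":0,"grip":1},{"dx":0,"dy":0,"dz":-0.013,"rx":0,"ry":0,"rz":0,"grip":1},{"dx":0,"dy":0,"dz":-0.016,"rx":0,"ry":0,"rz":0,"grip":1}]'
```

```text
clock: 14.1
eef_pos: [566.7, 227.1, 243.8]
tool_rot: [3.141, 0.001, -3.034]
force: [-0.5, 0.2, -3.8]
width: 23.2
gripper_force: 61.1
clock: 14.72
eef_pos: [566.4, 227.0, 237.2]
tool_rot: [3.142, -0.0, -3.033]
force: [0.1, 0.5, -2.5]
width: 23.0
gripper_force: 61.1
```

```bash
python3 -m creep '[{"dx":0,"dy":0,"dz":-0.01,"rx":0,"ry":0,"rz":0,"grip":1},{"dx":0,"dy":0,"dz":-0.02,"rx":0,"ry":0,"rz":0,"grip":1},{"dx":0,"dy":0,"dz":-0.03,"rx":0,"ry":0,"rz":0,"grip":1},{"dx":0,"dy":0,"dz":-0.04,"rx":0,"ry":0,"rz":0,"grip":1},{"dx":0,"dy":0,"dz":-0.05,"rx":0,"ry":0,"rz":0,"grip":1}]' 
python3 -m creep '[{"dx":0,"dy":0,"dz":0,"rx":0,"ry":0,"rz":0,"grip":1},{"dx":0,"dy":0,"dz":-0.002,"rx":0,"ry":0,"rz":0,"grip":1},{"dx":0,"dy":0,"dz":-0.004,"rx":0,"ry":0,"rz":0,"grip":1},{"dx":0,"dy":0,"dz":-0.006,"rx":0,"ry":0,"rz":0,"grip":1},{"dx":0,"dy":0,"dz":-0.006,"rx":0,"ry":0,"rz":0,"grip":1}]'
```

```text
clock: 15.35
eef_pos: [566.4, 227.1, 217.0]
tool_rot: [3.142, -0.0, -3.033]
force: [0.5, 0.5, -3.1]
width: 23.2
gripper_force: 61.2
clock: 15.98
eef_pos: [566.3, 227.0, 214.9]
tool_rot: [-3.142, -0.0, -3.033]
force: [-0.2, -0.5, -4.0]
width: 23.4
gripper_force: 61.2
```

```bash
for i in 1 2 3; do python3 -m creep '[{"dx":0,"dy":0,"dz":-0.0025,"rx":0,"ry":0,"rz":0,"grip":1},{"dx":0,"dy":0,"dz":-0.0025,"rx":0,"ry":0,"rz":0,"grip":1},{"dx":0,"dy":0,"dz":-0.0025,"rx":0,"ry":0,"rz":0,"grip":1},{"dx":0,"dy":0,"dz":-0.0025,"rx":0,"ry":0,"rz":0,"grip":1},{"dx":0,"dy":0,"dz":-0.0025,"rx":0,"ry":0,"rz":0,"grip":1}]' | grep -E "eef|force"; done
```

```text
eef_pos: [566.4, 227.1, 213.9]
force: [0.9, -0.8, -3.4]
gripper_force: 61.2
eef_pos: [566.9, 227.1, 213.6]
force: [-0.8, -0.2, 5.0]
gripper_force: 62.4
eef_pos: [567.1, 227.2, 213.6]
force: [-1.8, 0.1, 10.4]
gripper_force: 63.4
```

```bash
python3 -m creep '[{"dx":-0.0017,"dy":0.016,"dz":-0.0003,"rx":-0.0068,"ry":-0.0007,"rz":0,"grip":1},{"dx":-0.0035,"dy":0.032,"dz":-0.0014,"rx":-0.0136,"ry":-0.0015,"rz":0,"grip":1},{"dx":-0.0052,"dy":0.048,"dz":-0.0031,"rx":-0.0205,"ry":-0.0022,"rz":0,"grip":1},{"dx":-0.007,"dy":0.064,"dz":-0.0056,"rx":-0.0273,"ry":-0.003,"rz":0,"grip":1},{"dx":-0.0087,"dy":0.0797,"dz":-0.0087,"rx":-0.0341,"ry":-0.0037,"rz":0,"grip":1}]'
for i in 1 2 3; do python3 -m creep '[{"dx":0,"dy":0,"dz":0,"rx":0,"ry":0,"rz":0,"grip":1},{"dx":0,"dy":0,"dz":0,"rx":0,"ry":0,"rz":0,"grip":1},{"dx":0,"dy":0,"dz":0,"rx":0,"ry":0,"rz":0,"grip":1},{"dx":0,"dy":0,"dz":0,"rx":0,"ry":0,"rz":0,"grip":1},{"dx":0,"dy":0,"dz":0,"rx":0,"ry":0,"rz":0,"grip":1}]' | grep -vE "width|clock"; done
python3 -c "
from h import *;import cv2
from scipy.spatial.transform import Rotation as Ro
s=ctrl.read_state();R=Ro.from_euler('xyz',s['tool_rot']).as_matrix();p=s['eef_pos'];print(p,R.round(3),s['torque'],s['clock'])
a=get_image('side')[:,:,::-1];t=get_image('top')[:,:,::-1]
cv2.imwrite('pics/s5.png',a);cv2.imwrite('pics/t5.png',t)
o=np.zeros((600,800,3),np.uint8);o[:,:480]=cv2.resize(a[280:480,170:330],(480,600),interpolation=cv2.INTER_CUBIC);o[:320,480:]=cv2.resize(t[205:305,145:245],(320,320),interpolation=cv2.INTER_CUBIC)
cv2.imwrite('pics/c8.png',o)"
```

```text
clock: 18.48
eef_pos: [563.6, 259.4, 210.2]
tool_rot: [-2.925, 0.002, -3.033]
force: [-1.5, -0.1, 8.4]
width: 23.2
gripper_force: 63.0
eef_pos: [563.5, 260.0, 209.9]
tool_rot: [-2.928, 0.002, -3.033]
force: [-1.2, 1.4, 9.1]
gripper_force: 63.1
eef_pos: [563.5, 260.0, 209.9]
tool_rot: [-2.928, 0.002, -3.033]
force: [-1.2, 1.4, 9.8]
gripper_force: 63.1
eef_pos: [563.5, 260.0, 209.9]
tool_rot: [-2.928, 0.002, -3.033]
force: [-0.8, 1.6, 9.0]
gripper_force: 63.1
[563.5023908  260.01343802 209.89131807] [[-0.994 -0.105  0.025]
 [-0.108  0.972 -0.211]
 [-0.002 -0.212 -0.977]] [ 0.01000309  0.59052276 -0.2038134 ] 20.35
```

View pics/c8.png

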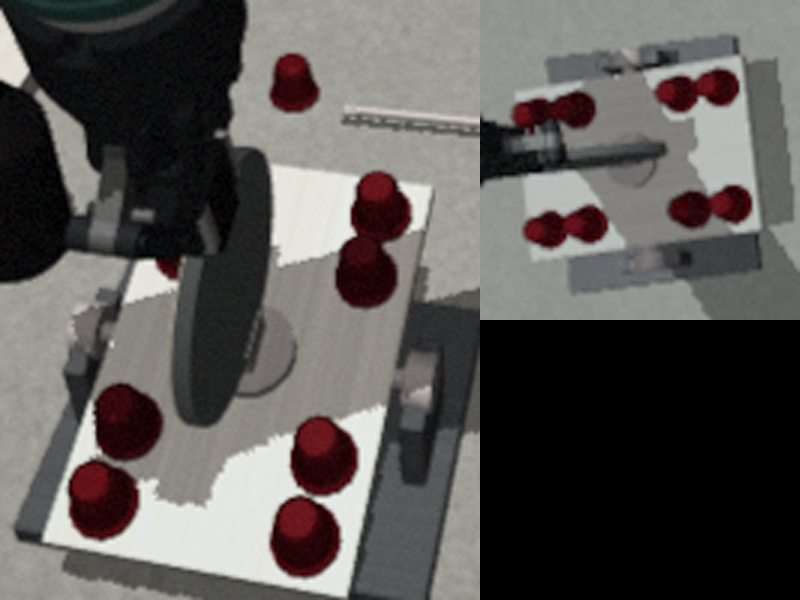

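In this view the gauge is seated, with its shoulder on the plate at about (262,350) and the dial across the axis, and plate and gauge lean together. I'll check the plate's lean from its corners: (433,185), (350,598) and (42,542).

```bash
python3 -c "
from h import *
from scipy.spatial.transform import Rotation as Ro
cr=lambda p,k,o:(np.array(p)+.5)/k-.5+o
P=[[-70,-100,5],[-70,100,5],[70,100,5]]
S=[cr(p,3,[170,280]) for p in([433,185],[349,598],[42,542])]
T=[cr(np.array(p)-[480,0],3.2,[145,205]) for p in([762,232],[533,261])]
TP=[[-70,-100,5],[-70,100,5]]; T.append(cr([262,55],3.2,[145,205]));TP.append([70,-100,5])
def M(x,P):return np.array(P)@(Rz(x[1])@Ro.from_rotvec([x[0],0,0]).as_matrix()).T+[x[2],x[3],62]
f=lambda x:np.r_[(proj('side',M(x,P))-S).ravel(),(proj('top',M(x,TP))-T).ravel()]
r=least_squares(f,[-.2,.108,570,227]);print(r.x,r.fun.round(2))
g=lambda x:(proj('side',M(x,P))-S).ravel();r=least_squares(g,[-.2,.108,570,227]);print(r.x,r.fun.round(2))
"
```

```text
[-2.17628455e-01  9.90796199e-02  5.69679236e+02  2.25989919e+02] [ 0.24  0.36 -0.29  0.    0.81 -0.23 -0.31 -0.94 -0.18 -0.17 -0.17 -0.1 ]
[-2.17536390e-01  1.02220540e-01  5.70113541e+02  2.26180090e+02] [-0.23  0.26 -0.39 -0.08  0.6   0.01]
```

```bash
python3 -c "
from cell import ctrl
print(ctrl.finish_job())"
```

```text
the job is handed in; nothing more can be done
None
```

I handed the job in at about 20 s with the gauge seated in the plate, square to the axis, and held at a lean of about 0.214 rad. I had measured the mark at about 0.215 rad with the gauge held up to the camera. The dial face was hidden from both cameras at the end, so I did not see the pointer on the mark directly.

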